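Point out the slide, load the scanner tray and start the scan

TASK

Before the scanner takes the slides, show which one is to be scanned first: point from above at the yellow end of the yellow-ended slide in the drawn-out tray, fingertips a centimetre or two above it, and hold there for two seconds without touching any slide. Then push the tray gently by its front panel until it is fully home, and press the green start key right down to set the scanner going. Pick nothing up, leave the slides lying in their pockets and the other things on the bench untouched, and finish with the hand clear.

Things in the scene. Friction and masses are not known exactly. Their poses are not given: they have to be found in the camera images.
- scanner: desktop slide scanner, a fixed white cabinet 400 deep (its x) x 300 wide (its y) x 210 mm high. Origin: centre of its underside, on the bench; its loading side faces its own -x. The lowest 80 mm of the loading side stand out 100 mm as a porch (front at its x = -200 mm, flat top 80 mm above the bench); the tall housing begins at its x = -100 mm
- tray_front (a point): middle of the outer face of the tray's front panel, which is 176 mm wide (scanner's y), 12 mm thick, and reaches from 14 to 48 mm above the bench. Axes as the scanner's: +x is the way the tray goes in. Drawn out, the face is 122 mm in front of the porch; fully home, 12 mm. Right behind the panel lie the slides, on a tray floor 40 mm above the bench, pocket ridges up to 43.5 mm
- tray (a joint): how far the slide tray is pushed into the scanner (m): 0 drawn out (every start), 0.11 fully home against its stop. It slides along the scanner's x with about 2.5 N of friction plus light damping (6 N per m/s) and stays where it is left
- start_top (a point): middle of the top of the scanner's green round start key (28 mm across), which stands up on the flat top of the porch, beside the tray's bay, 165 mm to -x and 110 mm to +y of the scanner's origin, its top 102 mm above the bench; it is pressed straight down
- start (a joint): travel of the start key (m): 0 released, 0.006 fully down, where it takes about 4 N; it springs back
- slide_yellow_end (a point): middle of the top face of the yellow end of the yellow-ended slide, an area 21 x 26 mm, 42 mm above the bench, at the end of the slide next to the tray's front panel (28 mm behind the panel's outer face). Pointing at it is judged at the tool point (TCP)
- oil_bottle: amber dropper bottle with a black cap, 32 mm across, 75 mm high, standing loose on the bench; origin: centre of its underside
- specimen_pot: white specimen pot with a red lid, 52 mm across, 62 mm high, loose; origin: centre of its underside
- staining_jar: glass staining jar with lid, foot 58 x 48 mm, 101 mm high, loose; origin: centre of its underside
- slide_box: closed blue slide box, 177 x 87 x 34 mm, loose; origin: centre of its underside, x along its length
- marker: black and white marker pen, 133 x 13 x 15 mm, lying loose; origin: on its underside, x along its length
- slide_yellow: microscope slide in the tray with a yellow end: glass, 76 x 26 x 2 mm, loose, lying flat in one of the tray's four pockets (any of them), 34 mm from the next slide, centre to centre. Origin: centre of its underside; x runs along the slide, away from the coloured end; z up
- slide_blue: microscope slide in the tray with a blue end: glass, 76 x 26 x 2 mm, loose, lying flat in one of the tray's four pockets (any of them), 34 mm from the next slide, centre to centre. Origin: centre of its underside; x runs along the slide, away from the coloured end; z up
- slide_green: microscope slide in the tray with a green end: glass, 76 x 26 x 2 mm, loose, lying flat in one of the tray's four pockets (any of them), 34 mm from the next slide, centre to centre. Origin: centre of its underside; x runs along the slide, away from the coloured end; z up
- slide_white: microscope slide in the tray with a white end: glass, 76 x 26 x 2 mm, loose, lying flat in one of the tray's four pockets (any of them), 34 mm from the next slide, centre to centre. Origin: centre of its underside; x runs along the slide, away from the coloured end; z up
There are look-alikes about, which are no part of the job. Leave any orange or red look-alike of the slide_blue alone.

How it is judged (in metres and radians):
On the way, in this order (a step that is already met when the one before it is completed fails the run):
1. the tool point stays just above the yellow end, within 15 mm of its middle seen from above and at most 65 mm (TCP) above it, with the tray still drawn out, for 1.5 s (horizontal distance between the grasp point and slide_yellow_end below 0.015 m and z of the grasp point in the frame of slide_yellow_end between 0 and 0.065 m and value of joint tray below 0.01 m), for 1.5 s.
2. the tray is fully home (within 4 mm of its stop) (value of joint tray above 0.106 m), for 0.1 s.
3. the start key is pressed down (at least 4 of its 6 mm) (value of joint start above 0.004 m), for 0.05 s.
At the end, for the whole second after the job is handed in: The tray is fully home (within 4 mm of its stop), the start key is released, all four slides lie flat in their pockets (within 6 mm along the tray), and the things on the bench are within 20 mm of where they stood (value of joint tray above 0.106 m and value of joint start below 0.0015 m and z of slide_yellow in the frame of tray_front between 0.004 and 0.013 m and x of slide_yellow in the frame of tray_front between 0.05 and 0.062 m and z of slide_blue in the frame of tray_front between 0.004 and 0.013 m and x of slide_blue in the frame of tray_front between 0.05 and 0.062 m and z of slide_green in the frame of tray_front between 0.004 and 0.013 m and x of slide_green in the frame of tray_front between 0.05 and 0.062 m and z of slide_white in the frame of tray_front between 0.004 and 0.013 m and x of slide_white in the frame of tray_front between 0.05 and 0.062 m and distance of each of oil_bottle, specimen_pot, staining_jar, slide_box, marker from where it was at the start of the episode below 0.02 m); the robot touches nothing.
It fails at once if the robot touches a slide, or a slide is lifted out of its pocket (contact force between any of the arm, the fingers and slide_yellow above 0.3 N or contact force between any of the arm, the fingers and slide_blue above 0.3 N or contact force between any of the arm, the fingers and slide_green above 0.3 N or contact force between any of the arm, the fingers and slide_white above 0.3 N or z of any of slide_yellow, slide_blue, slide_green, slide_white in the frame of tray_front above 0.02 m).
It fails at once if the start key is pressed before the tray is home (value of joint start above 0.003 m and value of joint tray below 0.104 m).
It fails at once if the tray is slammed (faster than 0.4 m/s) (velocity of joint tray above 0.4 m/s).
It fails at once if the robot touches another thing on the bench with more than 1 N (contact force between any of the arm, the fingers and oil_bottle above 1 N or contact force between any of the arm, the fingers and specimen_pot above 1 N or contact force between any of the arm, the fingers and staining_jar above 1 N or contact force between any of the arm, the fingers and slide_box above 1 N or contact force between any of the arm, the fingers and marker above 1 N).
It fails at once if another thing on the bench is moved or lifted by more than 20 mm (distance of any of oil_bottle, specimen_pot, staining_jar, slide_box, marker from where it was at the start of the episode above 0.02 m).
It also fails if it takes over 51 s, if anything falls off the work surface, if the arm or the gripper's body presses on something with over 40 N, if the wrist force passes 120 N, or if a joint passes its speed limit or range.

ROBOT

A 6-joint arm with a two-finger parallel gripper is mounted at the origin on the work surface. World frame = base frame: x ahead of the robot, y to its left, z up, the work surface at z = 0. Lengths are in mm, angles in rad, forces in N, time in s.
With the tool pointing down it reaches from about 300 to 775 mm from the base axis. Payload 14.6 kg.
Tool frame: the origin (TCP) lies between the finger pads, 19 mm behind the fingertips; this is the grasp point; z points along the fingers, y is the line along which they close (so a half turn about z gives the same grasp; the last joint's range is limited). The gripper opens to 94 mm and grips with 3 to 60 N. Pads are 16 mm wide; open, the fingers measure 119 mm over their backs; the gripper's body (75 mm by 177 mm) begins 78 mm behind the grasp point.
Start: joints at [1.165, 0.3, 1.521, -0, 1.321, -0.067], TCP at [182.793, 518.726, 224.246] pointing down, gripper open.
Joint ranges: [-3.03, 3.03], [-0.79, 2.21], [0.23, 2.52], [-1.04, 4.18], [0, 3.07], [-2.55, 2.55]. Speed limits (rad/s): [2.22, 2.22, 2.57, 3.14, 3.14, 3.14].

INTERFACE

Orientations are given as a unit quaternion [x, y, z, w].
In Python, from plant import arm gives the robot as it stands.
- The arm moves only by the tool arm_command, never from a script. Its argument "rows" is a list of rows, each a list of 7 numbers: the shift along the tool's x, y, z in cm, then the turn, a rotation vector about the tool's x, y, z in degrees, then the closure, from -1 (fully open) to 1 (shut), so that 0 is half open. A call has 1 to 5 rows; each row is the pose to reach, as a shift and turn from the pose commanded when the call began, along the tool's axes at that moment; what a row does not reach only later rows make up. A row lasts 1/8 s, in which the tool goes at most 62.5 mm and 10.7 degrees, less where a joint would pass 70% of its speed; a pose out of reach is approached as far as the arm can. A call with a gripper value outside its range is refused whole. The fingers move at their own pace and stop on an object; the grip force is fixed at half the most. Time passes only in rows, so rows that repeat a pose let the fingers close. It gives the time, the measured TCP pose, the force, the opening and the grip force at its end, in the units of the state.
- arm.state(): the state, without advancing time (a new reading comes with each control period).
- arm.camera(name): name is "scene" or "side" or "wrist"; returns (picture, depth): 480x640x3 uint8, blue, green, red; 480x640 float32, mm along the optical axis (not along the pixel's ray), 0 where there is no reading.
- arm.camera_info(name): a dict with "fx", "fy", "cx", "cy" (pixels), "R" (3x3) and "t" (3): a world point X has camera coordinates R X + t. Camera axes: x right, y down, z forward; pixel columns grow to the right and rows downward; lengths in mm; the calibration is good to about 2 mm. A picture is of the moment at which its call begins: read the wrist's pose just before it. camera_info takes no time and is no camera call; for the wrist camera it gives the pose at the moment of the call.
- arm.job_done(): hands the job in; it is judged then, once.
The state is a dict: "clock": time; "joint_pos": joint angles; "joint_vel": joint speeds; "joint_efforts": joint torques, N m; "ee_pos": TCP position; "eef_rot": TCP orientation; "force": force on the tool from outside, world axes, zero at the start; "moment": the same for the moment, N m; "opening": finger opening in mm; "finger_force": force on a finger pad.
Only numpy, scipy, OpenCV 4.12 (cv2) and the standard library are available. Lean on these libraries where they do the work, as an engineer would, in place of code of your own. Each camera call takes 0.05 s, during which the arm holds its last target. There are 200 camera calls.

## Working session

There is one attempt and no reset: what is moved stays moved. The work goes in short steps, Python scripts to look and compute and a tool call to move; the robot and the scene stay as the last step left them, time stands still between calls to the robot, and variables do not carry over. Pictures are saved under pics/ and viewed, at most 10 in all, crops included, and the job is handed in when it is done.

Besides the shell and the picture viewer there is one more tool, called after "Request:" as name([rows], argument=value, ...), one row to a line, values as JSON. arm_command: Moves the arm, as the interface text tells. Its arguments: {"type":"object","properties":{"rows":{"type":"array"}},"required":["rows"]}

```bash
mkdir -p pics && cat > h.py <<'E'
import numpy as np, cv2
from plant import arm
def w(info,d,u,v,z=None):
    R=np.array(info["R"]);t=np.array(info["t"])
    r=np.array([(u-info["cx"])/info["fx"],(v-info["cy"])/info["fy"],1.])
    c=-R.T@t; q=R.T@r
    if z is not None: return c+q*(z-c[2])/q[2]
    return c+q*d[int(v),int(u)]
E
python3 - <<'E'
from h import *
s=arm.state();print(s["clock"],s["ee_pos"],s["eef_rot"],s["opening"])
for n in("scene","side"):
    p,d=arm.camera(n);cv2.imwrite(f"pics/{n}0.png",p);np.savez(f"{n}0.npz",d=d,p=p)
    i=arm.camera_info(n);print(n,i)
E
```

```text
0.0 [182.69101965 518.51630632 223.67833318] [ 1.68583663e-01  9.85687176e-01 -5.63999706e-04 -1.49330536e-04] 94.06323518453094
scene {'fx': 481.9066528287521, 'fy': 481.9066528287521, 'cx': 325.61216839842854, 'cy': 241.81060562969907, 'R': array([[ 0.86861435,  0.49508682,  0.01995387],
       [ 0.37884221, -0.63763315, -0.67074775],
       [-0.31935512,  0.59018049, -0.74141708]]), 't': array([-523.07950504, -144.88138017, 1256.43023142])}
side {'fx': 575.9507408609342, 'fy': 575.9507408609342, 'cx': 322.63962744633017, 'cy': 240.05421722356562, 'R': array([[ 0.9993026 , -0.03618854,  0.00920329],
       [-0.02161808, -0.76165655, -0.64762023],
       [ 0.03044618,  0.64696962, -0.7619077 ]]), 't': array([-567.91565767,  115.77260745, 1470.50986453])}
```

View pics/scene0.png

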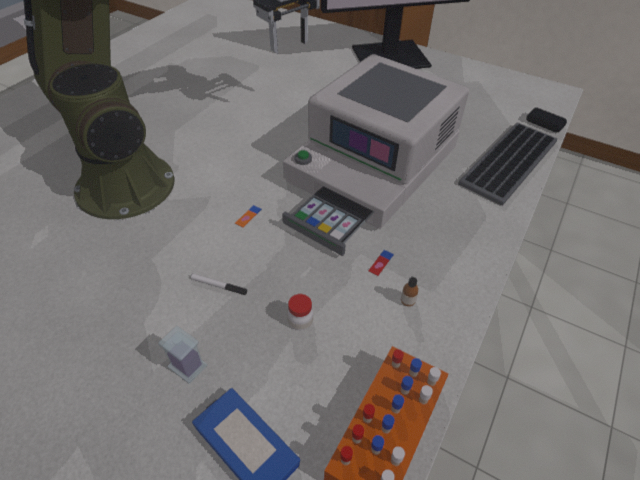

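View pics/side0.png

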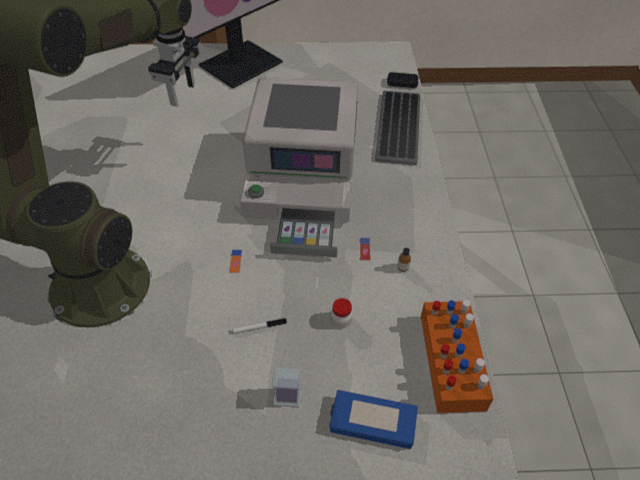

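The scanner faces roughly world -y. In the tray, from left to right, are green, blue, yellow and white; yellow is near (312,240) in the side view and (325,228) in the scene view. I'll enlarge both views.

```bash
python3 - <<'E'
from h import *
a=np.load("side0.npz")["p"][175:265,235:360];b=np.load("scene0.npz")["p"][140:260,270:390]
cv2.imwrite("pics/c1.png",cv2.resize(a,None,fx=6,fy=6,interpolation=cv2.INTER_CUBIC))
cv2.imwrite("pics/c2.png",cv2.resize(b,None,fx=5,fy=5,interpolation=cv2.INTER_CUBIC))
E
```

```text
(no output)
```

View pics/c1.png

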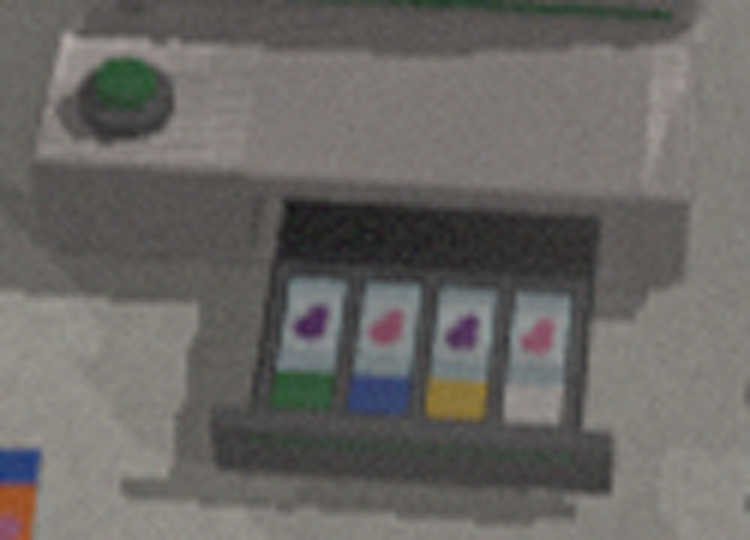

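View pics/c2.png

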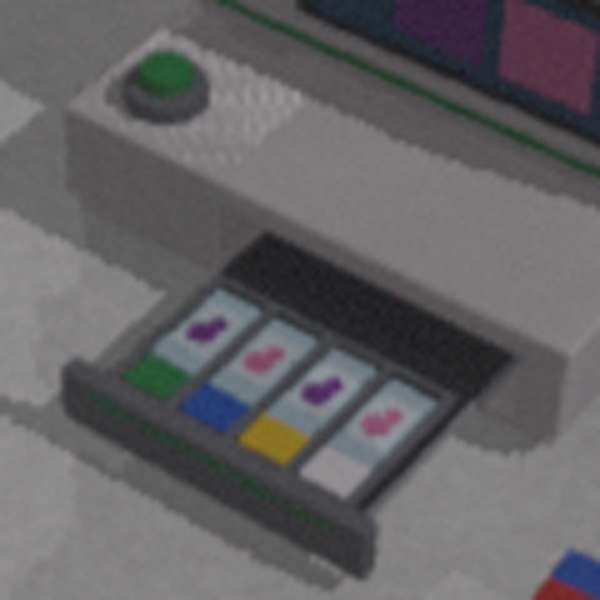

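```bash
python3 - <<'E'
from h import *
P={"side":dict(key=(127,82),g=(303,391),b=(379,396),y=(457,399),w=(533,405),o=(235,175,6)),
"scene":dict(key=(166,73),g=(157,377),b=(215,408),y=(275,440),w=(336,473),o=(270,140,5))}
T={"key":(-165,110),"g":(-294,51),"b":(-294,17),"y":(-294,-17),"w":(-294,-51)}
for n,D in P.items():
    i=arm.camera_info(n);d=np.load(n+"0.npz")["d"];x,y,s=D["o"]
    W={k:w(i,d,x+(D[k][0]+.5)/s-.5,y+(D[k][1]+.5)/s-.5,102 if k=="key" else 42) for k in T}
    A=np.array([T[k] for k in T],float);B=np.array([W[k][:2] for k in T])
    a=A-A.mean(0);b=B-B.mean(0)
    th=np.arctan2((a[:,0]*b[:,1]-a[:,1]*b[:,0]).sum(),(a*b).sum())
    R=np.array([[np.cos(th),-np.sin(th)],[np.sin(th),np.cos(th)]]);o=B.mean(0)-R@A.mean(0)
    print(n,{k:W[k].round(1) for k in W},"yaw",th,"org",o,"res",(B-A@R.T-o).round(1).tolist())
    for nm,q in dict(yel=(-294,-17),front=(-322,0),key=(-165,110)).items(): print(nm,R@q+o)
    # object heights near path via depth
s=arm.state();from scipy.spatial.transform import Rotation as Ro
print(Ro.from_quat(s["eef_rot"]).as_matrix().round(3))
E
```

```text
side {'key': array([394.8, 238.2, 102. ]), 'g': array([472.5, 103.9,  42. ]), 'b': array([505.9, 100.1,  42. ]), 'y': array([540.1,  97.4,  42. ]), 'w': array([573.3,  93. ,  42. ])} yaw 1.5815887992692381 org [516.43005565 394.94062108] res [[-13.4, 9.4], [3.9, 3.5], [3.3, -0.7], [3.5, -3.7], [2.7, -8.5]]
yel [536.60199091 101.14121157]
front [519.90516432  72.95937377]
key [408.21718523 228.76308145]
scene {'key': array([396.5, 242.4, 102. ]), 'g': array([472.4, 108.6,  42. ]), 'b': array([506.4, 105. ,  42. ]), 'y': array([540.8, 101.3,  42. ]), 'w': array([575. ,  97.5,  42. ])} yaw 1.578487474663769 org [518.15467368 399.32109679] res [[-13.0, 8.9], [3.0, 3.7], [3.0, -0.2], [3.4, -4.1], [3.6, -8.2]]
yel [537.41534606 105.46054058]
front [520.63119888  77.3306205 ]
key [409.42695401 233.47995903]
[[-0.943  0.332 -0.   ]
 [ 0.332  0.943 -0.001]
 [ 0.    -0.001 -1.   ]]
```

Request:
arm_command([
  [-1,-1,-6,0,0,5,1],
  [-6,-3.5,-8,0,0,15,1],
  [-11,-6.5,-8,0,0,25,1],
  [-16,-9.5,-8,0,0,35,1],
  [-21,-12.5,-8,0,0,40,1],
])

```text
clock: 0.72
ee_pos: [340.1, 329.4, 304.1]
eef_rot: [0.497, 0.868, -0.0, -0.0]
force: [0.7, 0.7, 0.3]
opening: 47.7
finger_force: 0.0
```

```bash
python3 - <<'E'
from h import *
from scipy.spatial.transform import Rotation as Ro
s=arm.state();i=arm.camera_info("wrist");R=np.array(i["R"]);c=-R.T@np.array(i["t"])
T=Ro.from_quat(s["eef_rot"]).as_matrix();print(s["clock"],s["ee_pos"],s["joint_pos"],"cam in tool",T.T@(c-s["ee_pos"]),(R@T).round(2))
d=np.array([540.5,99.5,250])-s["ee_pos"];print(T.T@d/10,T.round(3),np.degrees(np.arctan2(T[1,0],T[0,0])))
E
```

```text
0.725 [340.09178898 329.42604223 304.13046014] [6.92089483e-01 7.43062423e-02 1.60305139e+00 4.65063077e-06
 1.46439139e+00 1.62217233e-01] cam in tool [  68.8053566    -1.32266702 -160.73245717] [[-0.    1.    0.  ]
 [-0.97  0.   -0.24]
 [-0.24 -0.    0.97]]
[-29.96864563   5.67251681   5.41278657] [[-0.505  0.863 -0.   ]
 [ 0.863  0.505 -0.   ]
 [-0.    -0.    -1.   ]] 120.35941537851228
```

Request:
arm_command([
  [-6,1,0,0,0,8,1],
  [-12,2,0,0,0,16,1],
  [-18,3.4,2,0,0,24,1],
  [-24,4.5,4,0,0,32,1],
  [-30,5.7,5.4,0,0,36.5,1],
])

```text
clock: 1.35
ee_pos: [539.1, 103.1, 250.2]
eef_rot: [0.744, 0.668, -0.0, -0.0]
force: [0.9, 1.4, 0.2]
opening: 0.5
finger_force: 0.0
```

Request:
arm_command([
  [0,0,0,0,0,0,1],
  [0,0,0,0,0,0,1],
])

```text
clock: 1.6
ee_pos: [538.0, 105.1, 251.1]
eef_rot: [0.743, 0.67, -0.0, -0.0]
force: [-0.2, 0.5, 0.6]
opening: 0.1
finger_force: 0.0
```

```bash
python3 - <<'E'
from h import *
i=arm.camera_info("wrist");p,d=arm.camera("wrist");cv2.imwrite("pics/w1.png",p);np.savez("w1.npz",p=p,d=d,**i)
s=arm.state();print(s["clock"],s["ee_pos"],s["eef_rot"])
E
```

```text
1.65 [537.86882201 105.61946521 251.48217257] [ 7.42202155e-01  6.70176055e-01  1.25019201e-04 -3.01564283e-05]
```

View pics/w1.png

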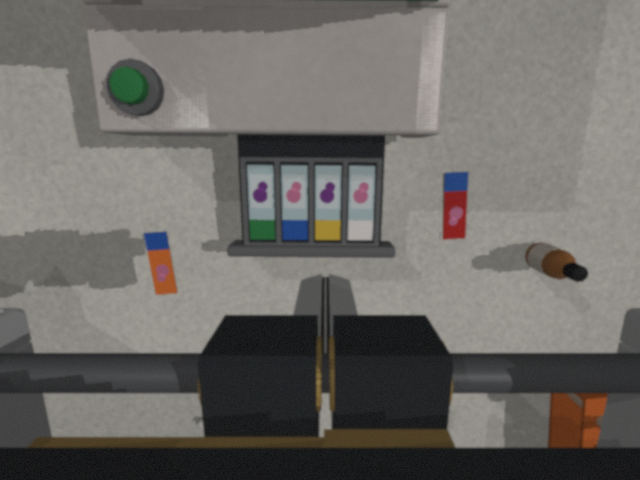

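The wrist view shows the yellow end at (327,231), green (261,230), white (361,231), the key at (128,85), and the panel's front edge at about v=250–256.

```bash
python3 - <<'E'
from h import *
from scipy.spatial.transform import Rotation as Ro
i=np.load("w1.npz")
s=arm.state();T=Ro.from_quat(s["eef_rot"]).as_matrix()
for n,u,v,z in[("y",327.5,231,42),("g",261.5,230.5,42),("w",361,231,42),("key",128,85,102),("pl",229,250,48),("pr",394,250,48),("porchL",101,131,80),("porchR",438,134,80)]:
    p=w(i,i["d"],u,v,z);print(n,p.round(1),w(i,i["d"],u,v).round(1),"tool",(T.T@(p-s["ee_pos"])).round(1))
print(s["ee_pos"],np.degrees(np.arctan2(T[1,0],T[0,0])))
E
```

```text
y [538.3  97.7  42. ] [538.3  97.9  42.8] tool [ -7.9   1.2 209.5]
g [470.  105.3  42. ] [470.2 105.5  43. ] tool [ -7.3 -67.5 209.5]
w [573.   94.1  42. ] [573.   94.1  42. ] tool [ -7.9  36.1 209.5]
key [393.4 244.  102. ] [393.5 244.  102.2] tool [ 122.9 -157.8  149.5]
pl [434.7  89.4  48. ] [434.2  89.1  46.4] tool [ -26.7 -101.1  203.5]
pr [605.   71.9  48. ] [605.   71.9  48.2] tool [-26.8  70.2 203.5]
porchL [350.5 214.7  80. ] [349.6 214.9  78.4] tool [  89.5 -197.5  171.5]
porchR [644.1 181.8  80. ] [6.682e+02 1.840e+02 4.000e-01] tool [ 86.6  97.9 171.5]
[537.86882201 105.61946521 251.48217257] 84.1613101300523
```

Request:
arm_command([
  [-0.7,0.1,5,0,0,0,1],
  [-0.7,0.1,10,0,0,0,1],
  [-0.7,0.1,13,0,0,0,1],
  [-0.7,0.1,15,0,0,0,1],
  [-0.7,0.1,16,0,0,0,1],
])

```text
clock: 2.28
ee_pos: [538.0, 98.9, 90.9]
eef_rot: [0.742, 0.67, -0.0, -0.0]
force: [0.2, -0.1, -0.4]
opening: 0.1
finger_force: 0.0
```

Request:
arm_command([
  [0,0,0.6,0,0,0,1],
  [0,0,1,0,0,0,1],
  [0,0,1,0,0,0,1],
])

```text
clock: 2.65
ee_pos: [538.7, 97.9, 81.5]
eef_rot: [0.743, 0.67, 0.0, 0.0]
force: [1.6, 0.8, -0.2]
opening: 0.7
finger_force: 0.0
```

Request:
arm_command([
  [0,0,0.5,0,0,0,1],
  [0,0,0.5,0,0,0,1],
  [0,0,0.5,0,0,0,1],
  [0,0,0.5,0,0,0,1],
  [0,0,0.5,0,0,0,1],
])

```text
clock: 3.28
ee_pos: [538.6, 97.8, 76.3]
eef_rot: [0.743, 0.67, 0.0, 0.0]
force: [-0.3, 0.6, -0.8]
opening: 0.4
finger_force: 0.0
```

Request:
arm_command([
  [0,0,0,0,0,0,1],
  [0,0,0,0,0,0,1],
  [0,0,0,0,0,0,1],
  [0,0,0,0,0,0,1],
  [0,0,0,0,0,0,1],
])

```text
clock: 3.9
ee_pos: [538.6, 97.8, 76.2]
eef_rot: [0.743, 0.67, 0.0, 0.0]
force: [-1.1, -1.2, 0.1]
opening: 0.2
finger_force: 0.0
```

Request:
arm_command([
  [0,0,0,0,0,0,1],
  [0,0,0,0,0,0,1],
  [0,0,0,0,0,0,1],
  [0,0,0,0,0,0,1],
  [0,0,0,0,0,0,1],
])

```text
clock: 4.53
ee_pos: [538.6, 97.8, 76.2]
eef_rot: [0.743, 0.67, 0.0, 0.0]
force: [0.2, -0.0, -0.1]
opening: 0.5
finger_force: 0.0
```

Request:
arm_command([
  [0,0,0,0,0,0,1],
  [0,0,0,0,0,0,1],
  [0,0,0,0,0,0,1],
  [0,0,0,0,0,0,1],
  [0,0,0,0,0,0,1],
])

```text
clock: 5.15
ee_pos: [538.6, 97.8, 76.2]
eef_rot: [0.743, 0.67, -0.0, -0.0]
force: [0.7, 0.3, 0.1]
opening: 0.0
finger_force: 0.0
```

```bash
python3 - <<'E'
from h import *
i=arm.camera_info("wrist");p,d=arm.camera("wrist")
q,_=arm.camera("side");q=cv2.resize(q[170:270,230:370],None,fx=5,fy=5,interpolation=cv2.INTER_CUBIC)
cv2.imwrite("pics/w2.png",np.hstack([cv2.resize(p,None,fx=.5,fy=.5),cv2.resize(q,(320,240))]))
np.savez("w2.npz",p=p,d=d,**i)
E
```

```text
(no output)
```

View pics/w2.png

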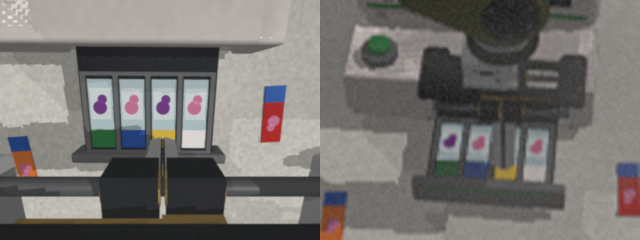

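The fingertips are over the yellow end, which shows at about (163,134) beside the fingers in the left half, and nothing is touched. Next I back out in front of the panel.

Request:
arm_command([
  [0,0,-2,0,0,0,1],
  [-2.5,-0.5,-2.5,0,0,0,1],
  [-5,-1.2,-2.5,0,0,0,1],
  [-6.5,-1.7,-2.5,0,0,0,1],
  [-6.5,-1.7,-2.5,0,0,0,1],
])

```text
clock: 5.88
ee_pos: [514.9, 34.4, 101.3]
eef_rot: [0.743, 0.669, 0.0, -0.0]
force: [-0.3, 0.9, 0.0]
opening: 0.7
finger_force: 0.0
```

Request:
arm_command([
  [0,0,2,0,0,0,1],
  [0,0,4,0,0,0,1],
  [0,0,5,0,0,0,1],
  [0,0,5.8,0,0,0,1],
  [0,0,5.8,0,0,0,1],
])

```text
clock: 6.5
ee_pos: [515.0, 35.0, 43.0]
eef_rot: [0.743, 0.67, -0.0, -0.0]
force: [-0.5, 0.1, -0.4]
opening: 0.3
finger_force: 0.0
```

Request:
arm_command([
  [1,0,0,0,0,0,1],
  [2,0,0,0,0,0,1],
  [2.6,0,0,0,0,0,1],
  [3.2,0,0,0,0,0,1],
  [4,0,0,0,0,0,1],
])

```text
clock: 7.12
ee_pos: [519.2, 74.9, 43.4]
eef_rot: [0.743, 0.67, -0.0, 0.0]
force: [-0.3, -2.6, 2.6]
opening: 0.2
finger_force: 1.4
```

Request:
arm_command([
  [1,0,0,0,0,0,1],
  [2,0,0,0,0,0,1],
  [3,0,0,0,0,0,1],
  [4,0,0,0,0,0,1],
  [5,0,0,0,0,0,1],
])

```text
clock: 7.75
ee_pos: [524.3, 125.1, 43.2]
eef_rot: [0.743, 0.67, 0.0, 0.0]
force: [1.7, -4.1, 0.6]
opening: 0.6
finger_force: 1.5
```

Request:
arm_command([
  [1,0,0,0,0,0,1],
  [2,0,0,0,0,0,1],
  [3,0,0,0,0,0,1],
  [3.6,0,0,0,0,0,1],
  [4,0,0,0,0,0,1],
])

```text
clock: 8.38
ee_pos: [528.3, 164.6, 43.1]
eef_rot: [0.743, 0.67, -0.0, -0.0]
force: [1.5, -2.7, 1.1]
opening: 0.5
finger_force: 1.3
```

Contact holds at about 3 N; I'll go on in small steps to the stop.

Request:
arm_command([
  [0.3,0,0,0,0,0,1],
  [0.6,0,0,0,0,0,1],
  [0.8,0,0,0,0,0,1],
  [0.8,0,0,0,0,0,1],
])

```text
clock: 8.88
ee_pos: [529.0, 172.4, 43.1]
eef_rot: [0.743, 0.67, -0.0, -0.0]
force: [-1.1, 0.4, -0.2]
opening: 0.2
finger_force: 0.0
```

Request:
arm_command([
  [0.1,0,0,0,0,0,1],
  [0.2,0,0,0,0,0,1],
  [0.3,0,0,0,0,0,1],
  [0.3,0,0,0,0,0,1],
])

```text
clock: 9.38
ee_pos: [529.1, 173.6, 43.1]
eef_rot: [0.743, 0.67, -0.001, 0.0]
force: [-2.7, -14.5, 5.1]
opening: 0.5
finger_force: 7.5
```

The wrist force has climbed to 14.5 N, so the tray is on its stop. I'll back off and move over the key.

Request:
arm_command([
  [-1,0,0,0,0,0,1],
  [-3,0,0,0,0,0,1],
  [-3,0,-5,0,0,0,1],
  [-3,0,-10,0,0,0,1],
  [-3,0,-12,0,0,0,1],
])

```text
clock: 10.0
ee_pos: [527.1, 144.6, 166.2]
eef_rot: [0.743, 0.67, 0.002, 0.001]
force: [-0.0, -0.2, -0.3]
opening: 0.2
finger_force: 0.0
```

Request:
arm_command([
  [0,-3,-1,0,0,0,1],
  [1,-7,-1,0,0,0,1],
  [3,-10,-1,0,0,0,1],
  [6,-13,-1,0,0,0,1],
  [8.4,-14.1,-1,0,0,0,1],
])

```text
clock: 10.62
ee_pos: [393.7, 243.6, 173.4]
eef_rot: [0.743, 0.67, 0.0, -0.0]
force: [0.7, 0.6, 0.1]
opening: 0.6
finger_force: 0.0
```

Request:
arm_command([
  [0,0,0,0,0,0,1],
])

```text
clock: 10.75
ee_pos: [394.4, 243.7, 173.2]
eef_rot: [0.742, 0.67, 0.0, -0.0]
force: [-0.2, 0.9, 0.3]
opening: 0.7
finger_force: 0.0
```

```bash
python3 - <<'E'
from h import *
i=arm.camera_info("wrist");p,d=arm.camera("wrist");q,_=arm.camera("scene")
q=cv2.resize(q[110:260,250:400],(480,480),interpolation=cv2.INTER_CUBIC)
cv2.imwrite("pics/w3.png",np.hstack([cv2.resize(p,None,fx=.5,fy=.5),cv2.resize(q,(240,240))]))
np.savez("w3.npz",p=p,d=d,**i)
h=cv2.cvtColor(p,cv2.COLOR_BGR2HSV);m=cv2.inRange(h,(50,120,40),(80,255,255))
n,l,st,c=cv2.connectedComponentsWithStats(m);k=1+st[1:,4].argmax();print(st[k],c[k],w(i,d,*c[k],102),w(i,d,*c[k]),arm.state()["ee_pos"])
E
```

```text
[ 303  239   40   39 1140] [322.52192982 257.23684211] [391.68951361 246.95160263 102.        ] [391.68407155 246.9092936  101.8476791 ] [394.99545067 242.57898877 173.11558273]
```

View pics/w3.png

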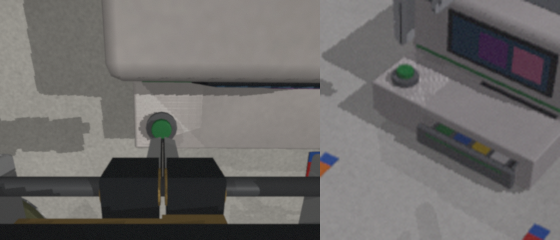

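The tray panel is in against the porch, and the key lies just ahead of the fingertips at (161,128) in the half-size view. I'll shift about 3 mm and press.

Request:
arm_command([
  [0.2,-0.3,2,0,0,0,1],
  [0.2,-0.3,4,0,0,0,1],
  [0.2,-0.3,4.8,0,0,0,1],
  [0.2,-0.3,4.8,0,0,0,1],
])

```text
clock: 11.35
ee_pos: [392.3, 245.1, 125.1]
eef_rot: [0.743, 0.669, -0.0, -0.0]
force: [0.1, -0.9, 0.8]
opening: 0.1
finger_force: 0.0
```

```bash
python3 - <<'E'
from h import *
i=arm.camera_info("scene");p,d=arm.camera("scene");h=cv2.cvtColor(p,cv2.COLOR_BGR2HSV)
m=cv2.inRange(h,(18,140,90),(32,255,255));m[:190]=0;m[225:]=0;m[:,:290]=0;m[:,345:]=0
ys,xs=np.nonzero(m);print(len(xs),xs.mean(),ys.mean(),w(i,d,xs.mean(),ys.mean(),42))
# panel: z in 40..50 heights near face
P=np.array([w(i,d,u,v) for v in range(175,225) for u in range(295,350)])
a=P@[.107,.994,0];k=(P[:,2]>44)&(P[:,2]<49)&(a<250);print("panel top x'",np.percentile(a[k],[2,50,98]) if k.any() else None)
print(arm.state()["ee_pos"])
E
```

```text
0 nan nan [nan nan nan]
panel top x' [237.68229645 242.13988254 249.65663784]
[392.41334758 245.31374787 125.60819862]<stdin>:4: RuntimeWarning: Mean of empty slice.
  ret = ret.dtype.type(ret / rcount)
```

Request:
arm_command([
  [0,0,0.4,0,0,0,1],
  [0,0,0.7,0,0,0,1],
  [0,0,0.9,0,0,0,1],
  [0,0,1.1,0,0,0,1],
  [0,0,1.1,0,0,0,1],
])

```text
clock: 12.02
ee_pos: [392.4, 245.8, 114.9]
eef_rot: [0.743, 0.67, 0.001, 0.0]
force: [-0.4, -2.7, 10.9]
opening: 0.5
finger_force: 5.1
```

Bottomed out: 10.9 N with 6 mm of travel. Now retreat.

Request:
arm_command([
  [0,0,0,0,0,0,1],
  [0,0,-2,0,0,0,1],
  [0,0,-6,0,0,0,1],
  [0,0,-12,0,0,0,1],
  [0,0,-17,0,0,0,1],
])

```text
clock: 12.65
ee_pos: [391.7, 245.6, 286.2]
eef_rot: [0.743, 0.67, 0.0, -0.0]
force: [-0.0, -0.1, 0.7]
opening: 0.4
finger_force: 0.0
```

Request:
arm_command([
  [-3,0,0,0,0,0,1],
  [-3,0,0,0,0,0,1],
  [-3,0,0,0,0,0,1],
  [-3,0,0,0,0,0,1],
])

```text
clock: 13.15
ee_pos: [388.8, 216.3, 283.7]
eef_rot: [0.742, 0.67, -0.0, -0.0]
force: [0.4, -0.3, 0.4]
opening: 0.7
finger_force: 0.0
```

```bash
python3 - <<'E'
from h import *
p,d=arm.camera("side");q,_=arm.camera("scene")
cv2.imwrite("pics/f.png",np.hstack([cv2.resize(p[170:270,230:370],(400,286)),cv2.resize(q[110:260,250:400],(400,286))]))
i=arm.camera_info("scene");P=np.array([w(i,_,u,v) for v in range(175,225) for u in range(295,350)])
a=P@[.107,.994,0];k=(P[:,2]>44)&(P[:,2]<49)&(a<250);print(np.percentile(a[k],[2,50,98]))
E
```

```text
[238.23201055 242.07009869 249.79909118]
```

View pics/f.png

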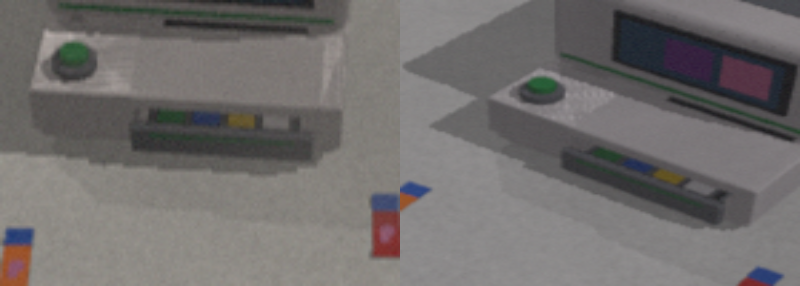

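The tray is home with all four slide ends lying level behind the panel, the key is up again at (74,54), and the hand is clear. I'm handing in.

```bash
python3 -c "
from plant import arm
print(arm.job_done())"
```

```text
the job is handed in; nothing more can be done
None
```

I held over the yellow end for about 2.3 s, pushed the tray home to its stop, pressed the start key fully (about 6 mm) and let it spring back, left the hand clear, and handed the job in; no verdict was returned.

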